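# Dock a well plate on the shaker and close its clamp bar evenly

### The arm

A 6-joint arm with a two-finger parallel gripper is mounted at the origin on the work surface. World frame = base frame: x ahead of the robot, y to its left, z up, the work surface at z = 0. Lengths are in m, angles in rad, forces in N, time in s.
With the tool pointing down it reaches from about 0.35 to 0.875 m from the base axis. Payload 4.2 kg.
Tool frame: the origin (TCP) lies at the very end of the fingers, on their centre line; the grasp point (between the pads) lies 19 mm behind it (bot.hold_point_z is the distance from the TCP to the grasp point, in m); z points along the fingers, y is the direction in which the jaws open and shut (so a half turn about z gives the same grasp; the last joint's range is limited). The gripper opens to 87 mm and grips with 3 to 60 N. Pads are 19 mm wide; open, the fingers measure 117 mm over their backs; the gripper's body (75 mm by 190 mm) begins 51 mm behind the grasp point.
Start: joints at [1.503, 0.385, 0.008, 0, -1.194, -0.259], TCP at [0.201, 0.592, 0.223] pointing down, gripper open.
Joint ranges: [-3.14, 3.14], [-1.21, 2.06], [-1.07, 1.41], [-3.16, 2.05], [-2.99, -0.16], [-3.1, 3.1]. Speed limits (rad/s): [2.79, 2.79, 3.14, 3.14, 3.14, 3.14].

### API

Orientations are given as a unit quaternion [x, y, z, w].
In Python, from rig import bot, eyes, order gives the robot as it stands.
- The arm moves only by the tool carry_out, never from a script. Its argument "targets" is a list of rows, each an object of numbers: "dx", "dy", "dz": the shift along the tool's x, y, z in cm; "spin": the turn about the tool's z in degrees; "jaw": the finger opening in cm, from 0 to 8.7. In form: [{"dx": .., "dy": .., "dz": .., "spin": .., "jaw": ..}, ...]. A call has 1 to 20 rows; each row shifts and turns the commanded pose from where the row before left it, along the tool's axes as they then stand; what a row does not reach is not made up. A row lasts 1/10 s, in which the tool goes at most 50 mm and 8.59 degrees, less where a joint would pass 70% of its speed; a pose out of reach is approached as far as the arm can. A call with a gripper value outside its range is refused whole. The fingers move at their own pace and stop on an object; "squeeze" is the grip in N (left out, the last holds). Time passes only in rows, so rows that do not move let the fingers close. It gives the time, the measured TCP pose, the force and the opening at its end, in the units of the state.
- bot.get_state(): the state, without advancing time (a new reading comes with each control period).
- eyes.read_camera(name): name is "scene" or "top"; returns the picture (400x640x3 uint8, red, green, blue); there is no depth.
- eyes.camera_params(name): a dict with "camera_matrix" (3x3 intrinsics, pixels), "rvec" (rotation vector, rad) and "tvec" (3), from world to camera coordinates, as OpenCV has them. Camera axes: x right, y down, z forward; pixel columns grow to the right and rows downward; lengths in m; the calibration is good to about 2 mm. A picture is of the moment at which its call begins. camera_params takes no time and is no camera call.
- order.hand_in(): hands the job in, once; it reports no verdict.
The state is a dict: "clock": time; "qpos": joint angles; "qd": joint speeds; "effort": joint torques, N m; "eef_pos": TCP position; "tool_rot": TCP orientation; "force": force on the tool from outside, world axes, zero at the start; "moment": the same for the moment, N m; "width": opening from 0.0 (shut) to 1.0 (fully open).
Only numpy, scipy, OpenCV 4.12 (cv2) and the standard library are available. Lean on these libraries where they do the work, as an engineer would, in place of code of your own. Each camera call takes 0.05 s, during which the arm holds its last target.

### The job

Slide the well plate that lies on the shaker's deck fully home against the back stop, under the raised clamp bar. Then push the long clamp bar fully down by pressing near its middle, so that both ends go down together and the bar stays about level all the way. Leave the plate flat and home, the bar down, and the other things on and around the shaker where they are.

Things in the scene. Friction and masses are not known exactly. Their poses are not given: they have to be found in the camera images.
- shaker: Plate shaker fixed to the bench: white body, dark flat deck 75 mm above the bench. Origin on the bench; x runs from its open loading side (facing the robot) to the back, y to its left, z up. Body spans x -170 to 140, y -120 to 120 mm. Two 50 mm high bearing brackets stand on the deck at x 125, y +-112 mm, carrying the clamp bar's axle at 38 mm above the deck.
- plate_home (a point): Where the plate's centre is when it is fully home (shaker x 42, y 0 mm, 10 mm above the deck; axes as the shaker). Back stop 14 mm high, its front face at shaker x 85 mm; side guides 12 mm high, inner faces at y +-66.4 mm from x 20 to 85 mm, flaring to y about +-82 mm at x -33 mm. The home plate's front face is at shaker x 0.
- plate_centre (a point): Centre (half-way up) of the loose white 24-well plate lying on the deck: 85.5 mm (its x) by 127.8 mm (its y) by 20 mm high, 60 to 130 g, upright solid faces. It starts on the front of the deck, 97 to 127 mm short of home, up to 0.1 rad askew and 4 mm off-centre; smooth, friction about 0.3. Site axes are the plate's own.
- bar_mid (a point): Middle of the top face of the aluminium clamp bar (a thin dark pad 44 mm long marks it). Bar 210 mm long along shaker y, 22 mm wide, 12 mm thick, at shaker x 35 mm, with an arm at each end (y +-100 mm) back to the axle. Its top is about 54 mm above the deck when raised (the plate passes beneath) and 34 mm when fully down, 2 mm clear over the plate.
- clamp_arm (a joint): Swing of the clamp bar about its rear axle, rad: 0 fully raised, 0.2226 fully down at its hard stop (about 20 mm lower). Stiff with friction: it stays wherever it is left, and about 7 N down on the bar moves it. Starts at 0 to 0.05.
- clamp_bar (a joint): Sideways rock of the bar, rad: 0 level, positive when its left end (+y) is higher. Sprung to level (4 N m per rad): a press off its middle rocks it, e.g. 7 N at 35 mm off-centre gives 0.06 rad (ends 12 mm apart).
- vial: Bystander: small amber capped vial, 22 mm dia, 40 mm tall, standing on the shaker's deck at its left front corner, outside the plate's path. Origin at the centre of its underside.
- tube_rack: Bystander: grey tube rack 85 x 125 x 40 mm on the bench left of the shaker. Origin at the centre of its underside.
- reagent: Bystander: reagent bottle 56 mm dia, 110 mm tall, on the bench left of the shaker. Origin at the centre of its underside.
- spare_plate: Bystander: a second, identical well plate lying on the bench right of the shaker (not on the deck); it is not used. Origin at the centre of its underside.
- beaker: Bystander: white beaker 60 mm dia, 70 mm tall, on the bench right of the shaker. Origin at the centre of its underside.
- tube_strip: Bystander: strip of eight tiny tubes, 12 x 75 x 8 mm, on the bench in front of the shaker. Origin at the centre of its underside.
There are look-alikes about, which are no part of the job. What is shaped like the part that bears plate_centre but blue, orange or pink is not meant.

How it is judged:
By the outcome, as a careful person would: the job done as asked, in the order asked, and still so for the second after the job is handed in, with the robot touching nothing.
It also fails if it takes over 43 s, if anything falls off the work surface, if the arm or the gripper's body presses on something with over 40 N, if the wrist force passes 120 N, or if a joint passes its speed limit or range.

## Working session

There is one attempt and no reset: what is moved stays moved. The work goes in short steps, Python scripts to look and compute and a tool call to move; the robot and the scene stay as the last step left them, time stands still between calls to the robot, and variables do not carry over. Pictures are saved under pics/ and viewed, and the job is handed in when it is done.

Besides the shell and the picture viewer there is one more tool, called as name(argument=value, ...) on one line, values as JSON. carry_out: Moves the arm, as the interface text tells. Its arguments: {"type":"object","properties":{"targets":{"type":"array"},"squeeze":{"type":"number"}},"required":["targets"]}

```bash
mkdir -p pics; ls; python3 - <<'E'
from rig import bot,eyes,order
import cv2,numpy as np
for n in("scene","top"):
    im=eyes.read_camera(n); cv2.imwrite(f"pics/{n}0.png",im[:,:,::-1])
    p=eyes.camera_params(n); R=cv2.Rodrigues(np.array(p["rvec"]))[0]
    print(n,np.array(p["camera_matrix"]).round(1).tolist(),"cam pos",(-R.T@np.array(p["tvec"]).ravel()).round(3),"fwd",R[2].round(3))
s=bot.get_state();print({k:np.round(v,4).tolist() for k,v in s.items()},bot.hold_point_z)
E
```

```text
pics
scene [[496.4, 0.0, 319.9], [0.0, 496.4, 199.5], [0.0, 0.0, 1.0]] cam pos [0.93  0.415 1.157] fwd [-0.322 -0.378 -0.868]
top [[411.1, 0.0, 319.6], [0.0, 411.1, 190.6], [0.0, 0.0, 1.0]] cam pos [ 0.394 -0.056  1.184] fwd [ 0.117  0.008 -0.993]
{'clock': 0.1, 'qpos': [1.5026, 0.3855, 0.0068, -0.0004, -1.194, -0.2586], 'qd': [-0.0014, -0.0013, 0.0012, 0.0018, 0.0005, 0.0], 'effort': [0.0006, -39.1688, 18.7935, 4.2319, 0.0134, -0.0001], 'eef_pos': [0.2005, 0.5914, 0.2216], 'tool_rot': [0.9867, -0.1628, -0.0001, 0.001], 'force': [-0.6909, -0.1258, -0.4602], 'moment': [0.0048, -0.012, 0.0108], 'width': 1.003} 0.0187
```

View pics/scene0.png

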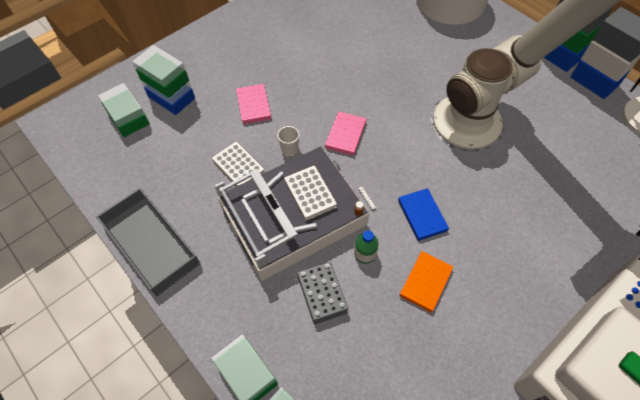

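View pics/top0.png

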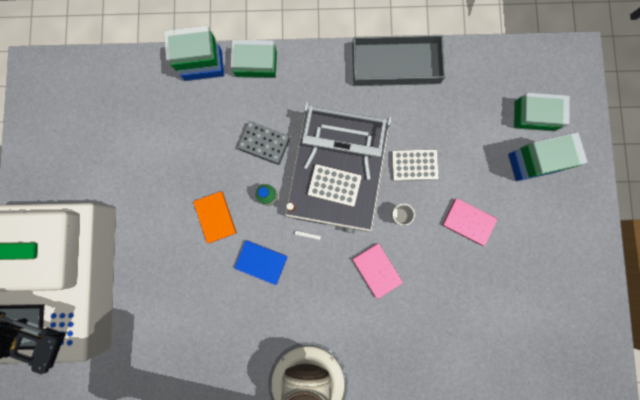

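The scene view has the shaker at about (290,210), with the white plate at (310,190) and the clamp bar's pad near (270,200). In the top view the plate is at (335,185), the pad at (342,145) and the vial at (290,207). I'll zoom in to measure.

```bash
python3 - <<'E'
import cv2
a=cv2.imread("pics/top0.png")[95:245,270:400];b=cv2.imread("pics/scene0.png")[135:285,205:385]
cv2.imwrite("pics/topz.png",cv2.resize(a,None,fx=4,fy=4,interpolation=cv2.INTER_CUBIC))
cv2.imwrite("pics/scz.png",cv2.resize(b,None,fx=4,fy=4,interpolation=cv2.INTER_CUBIC))
E
```

```text
(no output)
```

View pics/topz.png

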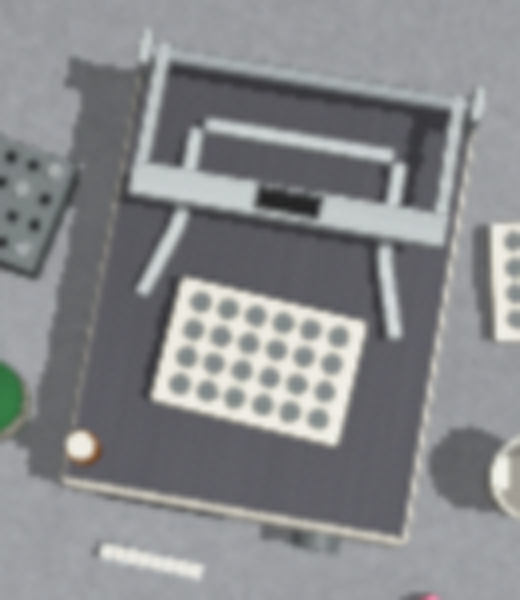

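View pics/scz.png

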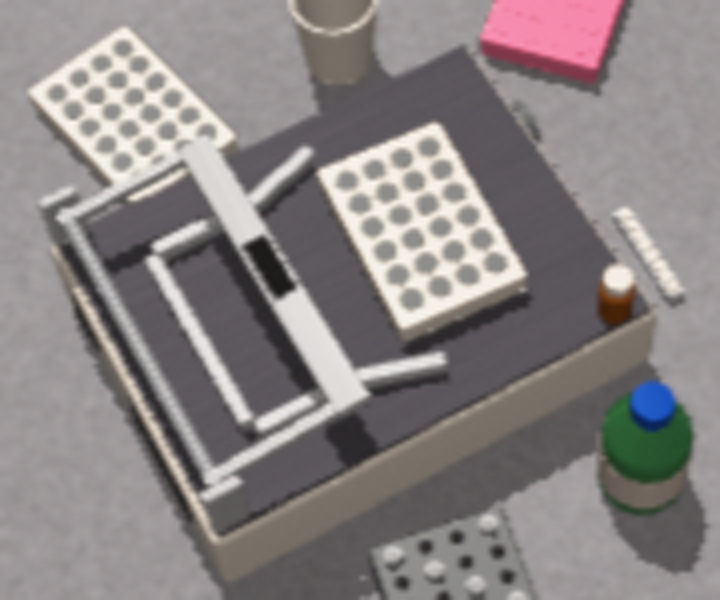

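```bash
cat > h.py <<'E'
import cv2,numpy as np
from rig import eyes
P={}
for n in("scene","top"):
    p=eyes.camera_params(n);K=np.array(p["camera_matrix"]);rv=np.array(p["rvec"],float).ravel();tv=np.array(p["tvec"],float).ravel()
    P[n]=(K,rv,tv,cv2.Rodrigues(rv)[0])
def plane(n,px,z):
    K,rv,tv,R=P[n];px=np.atleast_2d(np.asarray(px,float))
    d=(np.linalg.inv(K)@np.c_[px,np.ones(len(px))].T).T@R;c=-R.T@tv
    return c+d*((z-c[2])/d[:,2])[:,None]
def tri(ps,pt):
    Ms=[P[n][0]@np.c_[P[n][3],P[n][2]] for n in("scene","top")]
    X=cv2.triangulatePoints(Ms[0],Ms[1],np.array(ps,float).reshape(2,1),np.array(pt,float).reshape(2,1)).ravel();return X[:3]/X[3]
def proj(n,X):
    K,rv,tv,R=P[n];return cv2.projectPoints(np.asarray(X,float).reshape(-1,1,3),rv,tv,K,None)[0].reshape(-1,2)
def biggest(mask,near):
    cs=cv2.findContours(mask.astype(np.uint8),cv2.RETR_EXTERNAL,cv2.CHAIN_APPROX_NONE)[0]
    cs=[c for c in cs if cv2.contourArea(c)>15]
    return min(cs,key=lambda c:abs(cv2.pointPolygonTest(c,near,True)) if cv2.pointPolygonTest(c,near,True)<0 else -1)
def plate(n,im,near,z=.095):
    w=(im.min(2)>185)
    w=cv2.morphologyEx(w.astype(np.uint8),cv2.MORPH_CLOSE,np.ones((3,3),np.uint8)) if 0 else w.astype(np.uint8)
    c=biggest(w,near).reshape(-1,2)
    q=plane(n,c,z)[:,:2]
    return c,q,cv2.minAreaRect((q*1000).astype(np.float32))
E
python3 - <<'E'
from h import *
im={n:cv2.imread(f"pics/{n}0.png")[:,:,::-1] for n in P}
for n,near in(("top",(335,185)),("scene",(311,191))):
    c,q,r=plate(n,im[n],near); print(n,len(c),"plate rect mm/deg",np.round(r[0],1),np.round(r[1],1),round(r[2],2))
    # local profile
# pixel sanity
print(im["top"][185,300:375].tolist()[::3])
# deck corners guesses (front-left, front-right) from zooms
t=np.array([[65,481],[407,538]])/4+[270,95]; s=np.array([[655,315],[465,47]])/4+[205,135]
print("top",plane("top",t,.075).round(4).tolist()); print("scene",plane("scene",s,.075).round(4).tolist())
for a,b in((s[0],t[0]),(s[1],t[1]),(np.array([271,267])/4+[205,135],np.array([289,203])/4+[270,95])): print("tri",tri(a,b).round(4))
E
```

```text
top 146 plate rect mm/deg [536.7 -86.1] [125.5  83.6] 74.51
scene 135 plate rect mm/deg [536.5 -85.6] [125.8  84.1] 74.49
[[94, 94, 101], [92, 92, 100], [84, 84, 91], [116, 114, 112], [237, 234, 225], [143, 148, 146], [160, 162, 158], [162, 164, 161], [133, 138, 139], [226, 223, 215], [166, 168, 164], [231, 228, 220], [232, 230, 222], [211, 209, 199], [232, 230, 222], [135, 142, 142], [199, 198, 189], [142, 146, 146], [146, 149, 150], [239, 236, 228], [108, 106, 112], [95, 94, 101], [95, 95, 102], [93, 94, 100], [97, 97, 105]]
top [[0.4591, 0.0451, 0.075], [0.4161, -0.1841, 0.075]]
scene [[0.4644, 0.0538, 0.075], [0.4173, -0.1764, 0.075]]
tri [0.4588 0.0478 0.06  ]
tri [ 0.4144 -0.1829  0.0662]
tri [ 0.6347 -0.1074  0.1235]
```

```bash
python3 - <<'E'
from h import *
im={n:cv2.imread(f"pics/{n}0.png")[:,:,::-1].copy() for n in P}
pad={}
for n,near in(("top",(342,145)),("scene",(272,201))):
    g=im[n].max(2)
    c=biggest(g<50,near); m=cv2.moments(c); pad[n]=(m["m10"]/m["m00"],m["m01"]/m["m00"]); print(n,"pad",np.round(pad[n],2),cv2.contourArea(c),cv2.minAreaRect(plane(n,c.reshape(-1,2),.125)[:,:2].astype(np.float32)*1000))
X=tri(pad["scene"],pad["top"]);print("pad X",X.round(4),[ (proj(n,X)-pad[n]).round(2) for n in P])
# bar: light grey pixels; deck: dark
for n in P:
    g=im[n].astype(int); mn=g.min(2);mx=g.max(2)
    out=np.zeros(g.shape,np.uint8); out[(mx<110)&(mn>50)]=(120,60,0); out[(mn>145)]=(255,255,255); out[mx<50]=(0,0,255)
    y0,x0,h,w=(95,270,150,130) if n=="top" else(135,205,150,180)
    cv2.imwrite(f"pics/mask_{n}.png",cv2.resize(out[y0:y0+h,x0:x0+w],None,fx=4,fy=4,interpolation=cv2.INTER_NEAREST))
E
```

```text
top pad [341.55 145.16] 23.5 ((637.3411865234375, -106.85134887695312), (35.011817932128906, 7.357420444488525), 77.15058898925781)
scene pad [271.93 201.25] 50.5 ((634.98779296875, -108.02516174316406), (37.930213928222656, 10.841741561889648), 78.30552673339844)
pad X [ 0.6362 -0.1064  0.1285] [array([[-0.09, -0.02]]), array([[-0.08,  0.08]])]
```

View pics/mask_top.png

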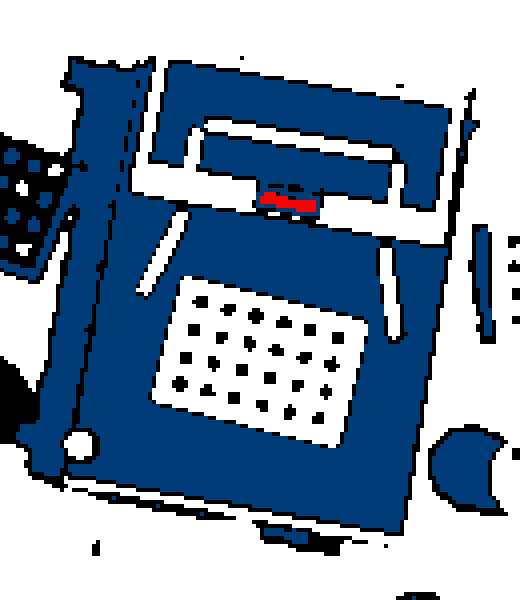

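View pics/mask_scene.png

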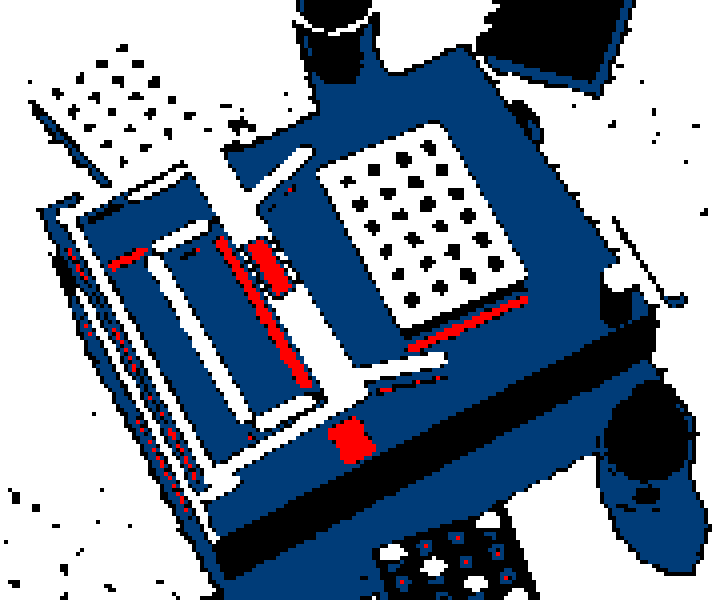

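```bash
python3 - <<'E'
from h import *
def L(n,a,b,z,name,sub=90):
    o=np.array([270,95]) if n=="top" else np.array([205,135])
    q=plane(n,np.array([a,b])/4+o-.375,z)[:,:2]; d=q[1]-q[0]
    print(name,n,q.round(4).tolist(),"len",round(np.hypot(*d),4),"yaw",round(np.degrees(np.arctan2(d[1],d[0]))-sub,2))
L("top",(446,246),(133,193),.129,"bar front")
L("top",(462,170),(150,117),.129,"none")
L("scene",(188,150),(335,405),.129,"bar back")
L("scene",(240,170),(367,395),.129,"bar front")
L("top",(395,162),(205,132),.089,"stop back/front")
L("top",(391,150),(207,120),.089,"stop back")
L("scene",(150,260),(242,424),.089,"stop back")
L("scene",(162,258),(254,420),.089,"stop front")
L("top",(404,532),(472,95),.075,"deck right",0)
L("top",(68,478),(125,130),.075,"deck left",0)
L("top",(404,534),(68,478),.075,"deck front")
L("scene",(466,47),(612,250),.075,"deck front")
L("scene",(655,318),(225,540),.075,"deck left",0)
L("scene",(466,47),(228,152),.075,"deck right",0)
E
```

```text
bar front top [[0.6048, -0.2089], [0.6447, -0.0055]] len 0.2073 yaw -11.09
none top [[0.6552, -0.2212], [0.6956, -0.0175]] len 0.2077 yaw -11.21
bar back scene [[0.6219, -0.204], [0.6652, -0.0095]] len 0.1993 yaw -12.54
bar front scene [[0.607, -0.1711], [0.6474, -0.0021]] len 0.1737 yaw -13.44
stop back/front top [[0.6717, -0.1822], [0.6956, -0.0534]] len 0.131 yaw -10.52
stop back top [[0.6801, -0.1798], [0.704, -0.0549]] len 0.1271 yaw -10.82
stop back scene [[0.6772, -0.1792], [0.704, -0.0531]] len 0.129 yaw -12.01
stop front scene [[0.6707, -0.1754], [0.6971, -0.0504]] len 0.1277 yaw -11.89
deck right top [[0.4212, -0.1812], [0.7215, -0.2386]] len 0.3057 yaw -10.83
deck left top [[0.4621, 0.044], [0.7022, 0.002]] len 0.2437 yaw -9.94
deck front top [[0.4199, -0.1812], [0.4621, 0.044]] len 0.2291 yaw -10.63
deck front scene [[0.4167, -0.1776], [0.4522, 0.0011]] len 0.1822 yaw -11.22
deck left scene [[0.4659, 0.0539], [0.7545, -0.0074]] len 0.2951 yaw -11.99
deck right scene [[0.4167, -0.1776], [0.5873, -0.218]] len 0.1753 yaw -13.32
```

Both views agree on these measurements:
- **Bar middle:** (0.636, -0.106, 0.1285), so it is fully raised.
- **Shaker yaw:** about -11.2°.
- **Plate centre:** (0.5366, -0.0858) with yaw -15.5°. That is about 109 mm short of home, 1 mm off-centre and 0.075 rad askew, all within the given ranges.

I'll push the plate with the open fingers, so there are two contacts and it squares up. First I move to a point in front of it, staying high.

carry_out(targets=[{"dx": 2.35,"dy": 2.7,"jaw": 8.7},{"dx": 2.35,"dy": 2.7},{"dx": 2.35,"dy": 2.7},{"dx": 2.35,"dy": 2.7},{"dx": 2.35,"dy": 2.7},{"dx": 2.35,"dy": 2.7},{"dx": 2.35,"dy": 2.7},{"dx": 2.35,"dy": 2.7},{"dx": 2.35,"dy": 2.7},{"dx": 2.35,"dy": 2.7},{"dx": 2.35,"dy": 2.7},{"dx": 2.35,"dy": 2.7},{"dx": 2.35,"dy": 2.7},{"dx": 2.35,"dy": 2.7},{"dx": 2.35,"dy": 2.7},{"dx": 2.35,"dy": 2.7},{"dx": 2.35,"dy": 2.7},{"dx": 2.35,"dy": 2.7},{"dx": 2.35,"dy": 2.7},{"dx": 2.35,"dy": 2.7}])

```text
invalid input
```

carry_out(targets=[{"spin": -3.75},{"spin": -3.75},{},{}])

```text
invalid input
```

```bash
cat >> h.py <<'E'
yaw=np.radians(-11.2)
ex=np.array([np.cos(yaw),np.sin(yaw)]);ey=np.array([-ex[1],ex[0]])
O=np.array([.6362,-.1064])-.035*ex
def sh(p): d=np.asarray(p)[...,:2]-O; return np.stack([d@ex,d@ey],-1)*1000
def st():
    from rig import bot
    from scipy.spatial.transform import Rotation as R
    s=bot.get_state();M=R.from_quat(s["tool_rot"]).as_matrix()
    print("t",round(s["clock"],2),"pos",np.round(s["eef_pos"],4),"sh",sh(s["eef_pos"]).round(1),"zdeck",round(s["eef_pos"][2]*1000-75,1),"xyaw",round(np.degrees(np.arctan2(M[1,0],M[0,0])),2),"z",M[:,2].round(3),"F",np.round(s["force"],1),"w",round(s["width"],3),"q6",np.round(s["qpos"][5],2))
    return s
E
python3 -c "
from h import *
st();im=eyes.read_camera('scene');cv2.imwrite('pics/s1.png',im[:,:,::-1]);print(sh(plane('top',[[290,206.5]],.115)))"
```

```text
t 0.1 pos [0.2005 0.5914 0.2216] sh [-528.   599.9] zdeck 146.6 xyaw -18.73 z [-0.001 -0.002 -1.   ] F [-0.7 -0.1 -0.5] w 1.003 q6 -0.26
[[-145.59359857  104.72127842]]
```

View pics/s1.png

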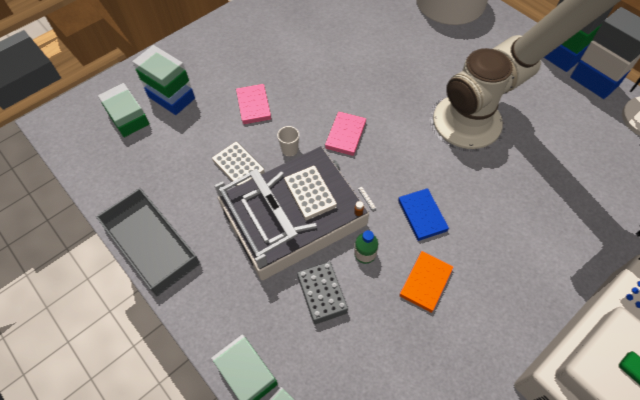

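The calls were refused and nothing moved; each row probably needs all five keys. The vial is at shaker (-146, 105), clear of the fingers, which reach ±59 mm.

carry_out(targets=[{"dx": 2.35,"dy": 2.7,"dz": 0,"spin": 0,"jaw": 8.7},{"dx": 2.35,"dy": 2.7,"dz": 0,"spin": 0,"jaw": 8.7},{"dx": 2.35,"dy": 2.7,"dz": 0,"spin": 0,"jaw": 8.7},{"dx": 2.35,"dy": 2.7,"dz": 0,"spin": 0,"jaw": 8.7},{"dx": 2.35,"dy": 2.7,"dz": 0,"spin": 0,"jaw": 8.7},{"dx": 2.35,"dy": 2.7,"dz": 0,"spin": 0,"jaw": 8.7},{"dx": 2.35,"dy": 2.7,"dz": 0,"spin": 0,"jaw": 8.7},{"dx": 2.35,"dy": 2.7,"dz": 0,"spin": 0,"jaw": 8.7},{"dx": 2.35,"dy": 2.7,"dz": 0,"spin": 0,"jaw": 8.7},{"dx": 2.35,"dy": 2.7,"dz": 0,"spin": 0,"jaw": 8.7}])

```text
clock: 1.15
eef_pos: [0.3366, 0.2592, 0.2225]
tool_rot: [0.987, -0.162, -0.0, 0.0]
force: [0.8, -0.5, -0.3]
width: 1.0
```

carry_out(targets=[{"dx": 2.35,"dy": 2.7,"dz": 0,"spin": 0,"jaw": 8.7},{"dx": 2.35,"dy": 2.7,"dz": 0,"spin": 0,"jaw": 8.7},{"dx": 2.35,"dy": 2.7,"dz": 0,"spin": 0,"jaw": 8.7},{"dx": 2.35,"dy": 2.7,"dz": 0,"spin": 0,"jaw": 8.7},{"dx": 2.35,"dy": 2.7,"dz": 0,"spin": 0,"jaw": 8.7},{"dx": 2.35,"dy": 2.7,"dz": 0,"spin": 0,"jaw": 8.7},{"dx": 2.35,"dy": 2.7,"dz": 0,"spin": 0,"jaw": 8.7},{"dx": 2.35,"dy": 2.7,"dz": 0,"spin": 0,"jaw": 8.7},{"dx": 2.35,"dy": 2.7,"dz": 0,"spin": 0,"jaw": 8.7},{"dx": 2.35,"dy": 2.7,"dz": 0,"spin": 0,"jaw": 8.7},{"dx": 0,"dy": 0,"dz": 0,"spin": -3.75,"jaw": 8.7},{"dx": 0,"dy": 0,"dz": 0,"spin": -3.75,"jaw": 8.7},{"dx": 0,"dy": 0,"dz": 0,"spin": 0,"jaw": 8.7}])

```text
clock: 2.45
eef_pos: [0.4721, -0.0708, 0.2222]
tool_rot: [0.995, -0.098, -0.0, 0.0]
force: [0.8, 0.1, 0.0]
width: 1.001
```

```bash
python3 -c "
from h import *
st();im=eyes.read_camera('scene');cv2.imwrite('pics/s2.png',cv2.resize(im[90:300,180:440,::-1],None,fx=2.5,fy=2.5))"
```

```text
t 2.45 pos [ 0.4721 -0.0708  0.2222] sh [-132.8    3. ] zdeck 147.2 xyaw -11.29 z [-0.001  0.    -1.   ] F [0.8 0.1 0. ] w 1.001 q6 1.18
```

View pics/s2.png

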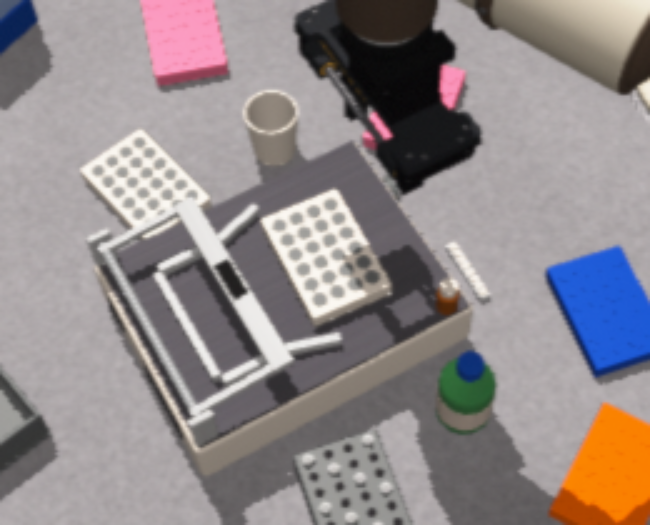

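The view is clear: the gripper is over the front of the deck, with the plate and vial untouched. I'll descend in front of the plate, slowing near the deck.

carry_out(targets=[{"dx": -0.3,"dy": 0.15,"dz": 2,"spin": 0,"jaw": 8.7},{"dx": -0.3,"dy": 0.15,"dz": 2,"spin": 0,"jaw": 8.7},{"dx": 0,"dy": 0,"dz": 2,"spin": 0,"jaw": 8.7},{"dx": 0,"dy": 0,"dz": 2,"spin": 0,"jaw": 8.7},{"dx": 0,"dy": 0,"dz": 2,"spin": 0,"jaw": 8.7},{"dx": 0,"dy": 0,"dz": 1.5,"spin": 0,"jaw": 8.7},{"dx": 0,"dy": 0,"dz": 1,"spin": 0,"jaw": 8.7},{"dx": 0,"dy": 0,"dz": 0.5,"spin": 0,"jaw": 8.7},{"dx": 0,"dy": 0,"dz": 0.5,"spin": 0,"jaw": 8.7},{"dx": 0,"dy": 0,"dz": 0.5,"spin": 0,"jaw": 8.7},{"dx": 0,"dy": 0,"dz": 0,"spin": 0,"jaw": 8.7},{"dx": 0,"dy": 0,"dz": 0,"spin": 0,"jaw": 8.7}])

```text
clock: 3.7
eef_pos: [0.4661, -0.0722, 0.0828]
tool_rot: [0.995, -0.098, 0.0, -0.0]
force: [-0.9, -1.0, 0.2]
width: 0.999
```

```bash
python3 -c "
from h import *
st();im=eyes.read_camera('scene');cv2.imwrite('pics/s3.png',cv2.resize(im[90:300,180:440,::-1],None,fx=2.5,fy=2.5))"
```

```text
t 3.7 pos [ 0.4661 -0.0722  0.0828] sh [-138.5    0.6] zdeck 7.8 xyaw -11.22 z [ 0.001  0.    -1.   ] F [-0.9 -1.   0.2] w 0.999 q6 1.18
```

View pics/s3.png

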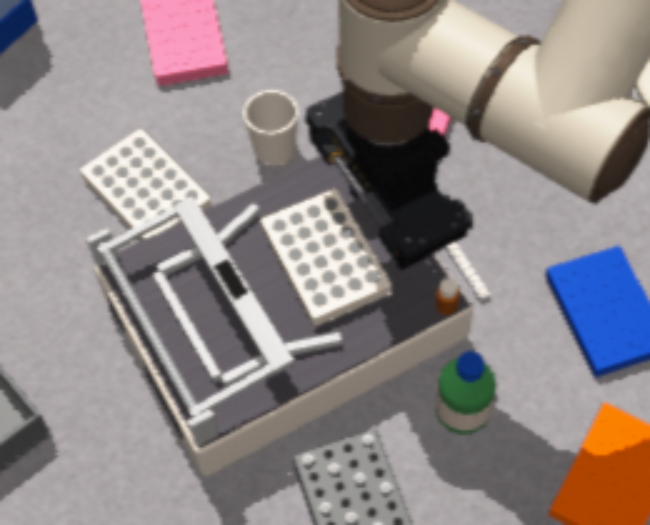

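The fingertips are 8 mm above the deck, in front of the plate and not touching it. Now I push most of the way.

carry_out(targets=[{"dx": 0.6,"dy": 0,"dz": 0,"spin": 0,"jaw": 8.7},{"dx": 0.6,"dy": 0,"dz": 0,"spin": 0,"jaw": 8.7},{"dx": 0.6,"dy": 0,"dz": 0,"spin": 0,"jaw": 8.7},{"dx": 0.5,"dy": 0,"dz": 0,"spin": 0,"jaw": 8.7},{"dx": 0.5,"dy": 0,"dz": 0,"spin": 0,"jaw": 8.7},{"dx": 0.5,"dy": 0,"dz": 0,"spin": 0,"jaw": 8.7},{"dx": 0.5,"dy": 0,"dz": 0,"spin": 0,"jaw": 8.7},{"dx": 0.5,"dy": 0,"dz": 0,"spin": 0,"jaw": 8.7},{"dx": 0.5,"dy": 0,"dz": 0,"spin": 0,"jaw": 8.7},{"dx": 0.5,"dy": 0,"dz": 0,"spin": 0,"jaw": 8.7},{"dx": 0.5,"dy": 0,"dz": 0,"spin": 0,"jaw": 8.7},{"dx": 0.5,"dy": 0,"dz": 0,"spin": 0,"jaw": 8.7},{"dx": 0.5,"dy": 0,"dz": 0,"spin": 0,"jaw": 8.7},{"dx": 0,"dy": 0,"dz": 0,"spin": 0,"jaw": 8.7}])

```text
clock: 5.15
eef_pos: [0.5336, -0.0855, 0.0826]
tool_rot: [0.995, -0.098, 0.001, -0.0]
force: [0.7, -0.3, -1.1]
width: 1.001
```

```bash
python3 -c "
from h import *
st();im=eyes.read_camera('scene');cv2.imwrite('pics/s4.png',cv2.resize(im[90:300,180:440,::-1],None,fx=2.5,fy=2.5))"
```

```text
t 5.15 pos [ 0.5336 -0.0855  0.0826] sh [-69.7   0.6] zdeck 7.6 xyaw -11.22 z [ 0.001 -0.    -1.   ] F [ 0.7 -0.3 -1.1] w 1.001 q6 1.23
```

View pics/s4.png

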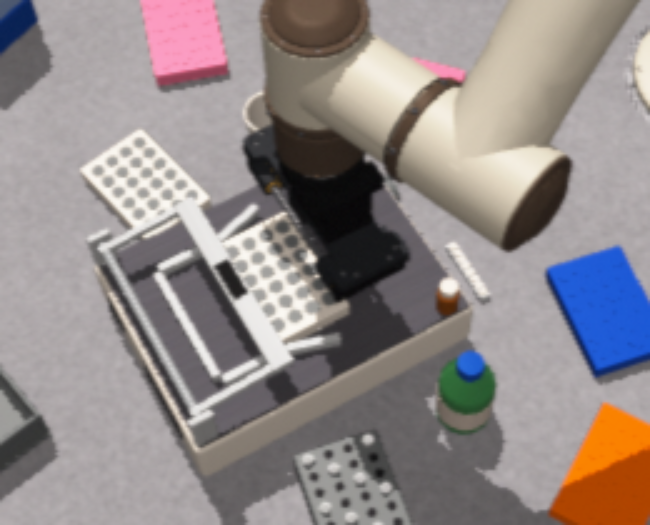

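The plate has straightened and its leading edge is under the bar, between the guides. I'll push on, then finish gently while watching the force.

carry_out(targets=[{"dx": 0.5,"dy": 0,"dz": 0,"spin": 0,"jaw": 8.7},{"dx": 0.5,"dy": 0,"dz": 0,"spin": 0,"jaw": 8.7},{"dx": 0.5,"dy": 0,"dz": 0,"spin": 0,"jaw": 8.7},{"dx": 0.5,"dy": 0,"dz": 0,"spin": 0,"jaw": 8.7},{"dx": 0.5,"dy": 0,"dz": 0,"spin": 0,"jaw": 8.7},{"dx": 0.5,"dy": 0,"dz": 0,"spin": 0,"jaw": 8.7},{"dx": 0.4,"dy": 0,"dz": 0,"spin": 0,"jaw": 8.7},{"dx": 0.4,"dy": 0,"dz": 0,"spin": 0,"jaw": 8.7},{"dx": 0.4,"dy": 0,"dz": 0,"spin": 0,"jaw": 8.7},{"dx": 0.4,"dy": 0,"dz": 0,"spin": 0,"jaw": 8.7},{"dx": 0.3,"dy": 0,"dz": 0,"spin": 0,"jaw": 8.7},{"dx": 0,"dy": 0,"dz": 0,"spin": 0,"jaw": 8.7}])

```text
clock: 6.4
eef_pos: [0.5813, -0.095, 0.0825]
tool_rot: [0.995, -0.098, 0.0, -0.0]
force: [0.1, 0.6, -0.7]
width: 0.998
```

```bash
python3 -c "
from h import *
st();im=eyes.read_camera('scene');cv2.imwrite('pics/s5.png',cv2.resize(im[90:300,180:440,::-1],None,fx=2.5,fy=2.5))"
```

```text
t 6.4 pos [ 0.5813 -0.095   0.0825] sh [-21.    0.6] zdeck 7.5 xyaw -11.22 z [ 0.001  0.    -1.   ] F [ 0.1  0.6 -0.7] w 0.998 q6 1.26
```

View pics/s5.png

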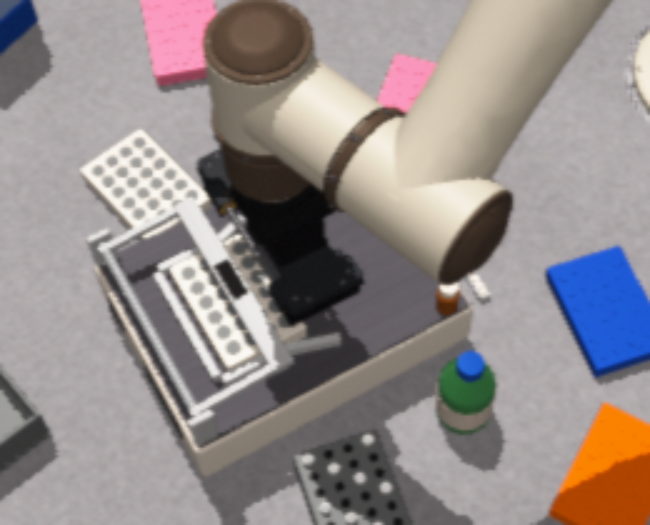

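The plate is now between the guides, a few mm short of the back stop. I'll finish in 2 mm and then 1 mm steps until the force rises.

carry_out(targets=[{"dx": 0.2,"dy": 0,"dz": 0,"spin": 0,"jaw": 8.7},{"dx": 0.2,"dy": 0,"dz": 0,"spin": 0,"jaw": 8.7},{"dx": 0.2,"dy": 0,"dz": 0,"spin": 0,"jaw": 8.7},{"dx": 0.1,"dy": 0,"dz": 0,"spin": 0,"jaw": 8.7},{"dx": 0.1,"dy": 0,"dz": 0,"spin": 0,"jaw": 8.7},{"dx": 0,"dy": 0,"dz": 0,"spin": 0,"jaw": 8.7}])

```text
clock: 7.05
eef_pos: [0.5887, -0.0965, 0.0825]
tool_rot: [0.995, -0.098, 0.0, 0.0]
force: [-0.8, 0.5, 0.3]
width: 1.007
```

carry_out(targets=[{"dx": 0.1,"dy": 0,"dz": 0,"spin": 0,"jaw": 8.7},{"dx": 0.1,"dy": 0,"dz": 0,"spin": 0,"jaw": 8.7},{"dx": 0,"dy": 0,"dz": 0,"spin": 0,"jaw": 8.7}])

```text
clock: 7.35
eef_pos: [0.5889, -0.0967, 0.0822]
tool_rot: [0.995, -0.098, -0.002, 0.0]
force: [-4.0, 2.4, 2.3]
width: 1.005
```

carry_out(targets=[{"dx": 0.1,"dy": 0,"dz": 0,"spin": 0,"jaw": 8.7},{"dx": 0.1,"dy": 0,"dz": 0,"spin": 0,"jaw": 8.7},{"dx": 0,"dy": 0,"dz": 0,"spin": 0,"jaw": 8.7}])

```text
clock: 7.65
eef_pos: [0.5889, -0.0969, 0.0819]
tool_rot: [0.995, -0.098, -0.004, 0.0]
force: [-7.5, 3.5, 3.9]
width: 1.001
```

```bash
python3 -c "
from h import *
st();im=eyes.read_camera('scene');cv2.imwrite('pics/s6.png',cv2.resize(im[135:285,205:385,::-1],None,fx=4,fy=4))"
```

```text
t 7.65 pos [ 0.5889 -0.0969  0.0819] sh [-13.2   0.1] zdeck 6.9 xyaw -11.29 z [-0.008  0.001 -1.   ] F [-7.5  3.5  3.9] w 1.001 q6 1.27
```

View pics/s6.png

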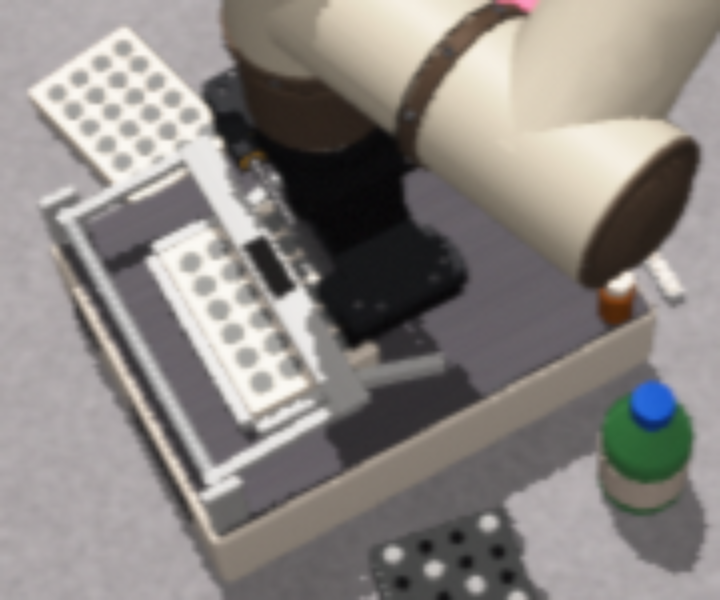

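The force is steady at about 8 N and the plate's rear edge lies along the stop. I'll back off, lift, and check from both cameras.

carry_out(targets=[{"dx": -0.5,"dy": 0,"dz": 0,"spin": 0,"jaw": 8.7},{"dx": -1.0,"dy": 0,"dz": 0,"spin": 0,"jaw": 8.7},{"dx": -2,"dy": 0,"dz": 0,"spin": 0,"jaw": 8.7},{"dx": -2,"dy": 0,"dz": 0,"spin": 0,"jaw": 8.7},{"dx": -2,"dy": 0,"dz": -2,"spin": 0,"jaw": 8.7},{"dx": -2,"dy": 0,"dz": -3,"spin": 0,"jaw": 8.7},{"dx": -2,"dy": 0,"dz": -3,"spin": 0,"jaw": 6},{"dx": -2,"dy": 0,"dz": -3,"spin": 0,"jaw": 3},{"dx": -2,"dy": 0,"dz": -1,"spin": 0,"jaw": 0},{"dx": 0,"dy": 0,"dz": 0,"spin": 0,"jaw": 0},{"dx": 0,"dy": 0,"dz": 0,"spin": 0,"jaw": 0}])

```text
clock: 8.8
eef_pos: [0.4406, -0.067, 0.203]
tool_rot: [0.995, -0.098, 0.001, -0.0]
force: [0.4, 0.3, -0.5]
width: 0.631
```

```bash
python3 -c "
from h import *
st()
for n,(y,x,h,w) in dict(scene=(135,205,150,180),top=(95,270,150,130)).items():
    im=eyes.read_camera(n);cv2.imwrite(f'pics/{n}7.png',im[:,:,::-1]);cv2.imwrite(f'pics/{n}7z.png',cv2.resize(im[y:y+h,x:x+w,::-1],None,fx=4,fy=4,interpolation=cv2.INTER_CUBIC))"
```

```text
t 8.8 pos [ 0.4406 -0.067   0.203 ] sh [-164.5    0.7] zdeck 128.0 xyaw -11.2 z [ 0.003  0.    -1.   ] F [ 0.4  0.3 -0.5] w 0.631 q6 1.16
```

View pics/scene7z.png

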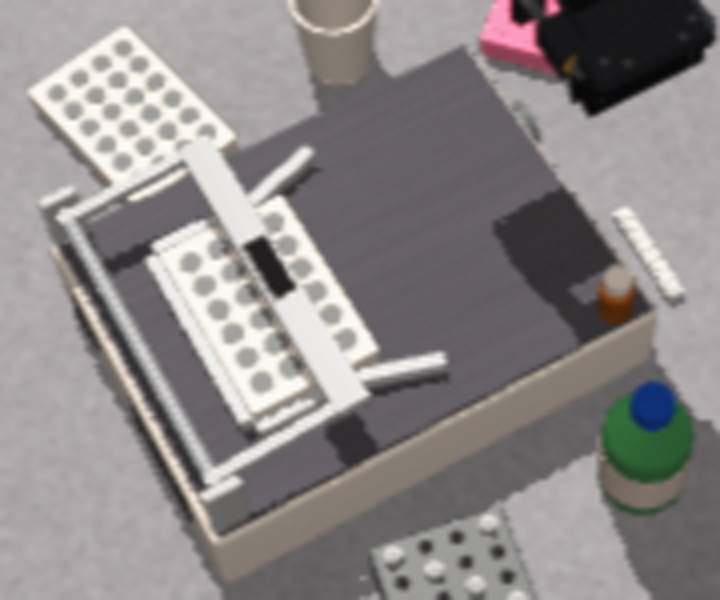

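View pics/top7z.png

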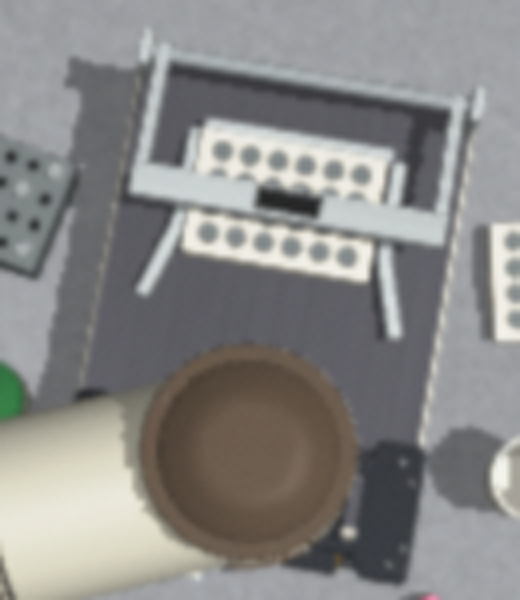

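```bash
python3 - <<'E'
from h import *
oT=np.array([270,95])-.375;oS=np.array([205,135])-.375
f=lambda n,a,z:sh(plane(n,np.array(a)/4+(oT if n=="top" else oS),z)).round(1).tolist()
print("front top",f("top",[(184,250),(368,283)],.095)); print("front scene",f("scene",[(280,197),(380,352)],.095))
# mask edge fit: white->dark along columns in top view between guides
for n in P:
    im=cv2.imread(f"pics/{n}7.png")[:,:,::-1].astype(float)
    pts=[]
    for y in np.arange(-55,56,5.):
        # profile along shaker x at plate-top height
        xs=np.arange(-14,14,.25); W=np.array([np.r_[O+ex*x/1e3+ey*y/1e3,.095] for x in xs])
        uv=proj(n,W).astype(np.float32); v=cv2.remap(im.min(2).astype(np.float32),uv[:,:1],uv[:,1:],cv2.INTER_LINEAR).ravel()
        k=np.argmax(np.gradient(cv2.GaussianBlur(v.reshape(-1,1),(1,9),0).ravel())); pts.append((y,xs[k]))
    pts=np.array(pts);c=np.polyfit(pts[:,0],pts[:,1],1);print(n,"front edge x mean",np.median(pts[:,1]).round(2),"slope rad",c[0].round(4),pts[:,1])
E
```

```text
front top [[-1.3, 63.0], [-2.2, -62.6]]
front scene [[-0.3, -59.5], [-1.3, 68.0]]
scene front edge x mean -2.0 slope rad -0.0029 [-2.   -1.5  -2.25 -2.   -2.5  -2.   -1.5  -2.   -1.25 -2.25 -1.5  -2.5
 -2.25 -2.25 -2.   -2.75 -1.75 -2.5  -1.75 -2.25 -2.25 -2.   -2.25]
top front edge x mean -1.0 slope rad -0.0007 [-1.   -1.25 -0.5  -0.5  -2.    0.25 -1.25 -1.25 -1.   -0.75 -1.   -0.5
 -0.25 -2.   -2.    0.   -1.25 -1.5  -1.   -1.   -1.25 -0.5  -0.75]
```

The front edge measures x ≈ -1 to -2 mm in the two views, which matches 0 within the 2 mm calibration. It is square to within 0.003 rad, and the push stopped dead at the back stop, so the plate is home. Next, over the pad with the jaws shut.

carry_out(targets=[{"dx": 2,"dy": 0,"dz": 0,"spin": 0,"jaw": 0},{"dx": 2,"dy": 0,"dz": 0,"spin": 0,"jaw": 0},{"dx": 2,"dy": 0,"dz": 0,"spin": 0,"jaw": 0},{"dx": 2,"dy": 0,"dz": 0,"spin": 0,"jaw": 0},{"dx": 2,"dy": 0,"dz": 0,"spin": 0,"jaw": 0},{"dx": 2,"dy": 0,"dz": 0,"spin": 0,"jaw": 0},{"dx": 2,"dy": 0.1,"dz": 0,"spin": 0,"jaw": 0},{"dx": 2,"dy": 0,"dz": 0,"spin": 0,"jaw": 0},{"dx": 2,"dy": 0,"dz": 0,"spin": 0,"jaw": 0},{"dx": 1.9,"dy": 0,"dz": 0,"spin": 0,"jaw": 0},{"dx": 0,"dy": 0,"dz": 1.5,"spin": 0,"jaw": 0},{"dx": 0,"dy": 0,"dz": 1.5,"spin": 0,"jaw": 0},{"dx": 0,"dy": 0,"dz": 1.5,"spin": 0,"jaw": 0},{"dx": 0,"dy": 0,"dz": 1,"spin": 0,"jaw": 0},{"dx": 0,"dy": 0,"dz": 0,"spin": 0,"jaw": 0},{"dx": 0,"dy": 0,"dz": 0,"spin": 0,"jaw": 0}])

```text
clock: 10.5
eef_pos: [0.6358, -0.1071, 0.1471]
tool_rot: [0.995, -0.098, -0.0, 0.0]
force: [0.2, -0.3, 0.5]
width: 0.008
```

```bash
python3 -c "
from h import *
st()
for n,(y,x,h,w) in dict(scene=(135,205,150,180)).items():
    im=eyes.read_camera(n);cv2.imwrite(f'pics/{n}8.png',im[:,:,::-1]);cv2.imwrite(f'pics/{n}8z.png',cv2.resize(im[y:y+h,x:x+w,::-1],None,fx=4,fy=4,interpolation=cv2.INTER_CUBIC))"
```

```text
t 10.5 pos [ 0.6358 -0.1071  0.1471] sh [34.7 -0.7] zdeck 72.1 xyaw -11.22 z [-0.001 -0.001 -1.   ] F [ 0.2 -0.3  0.5] w 0.008 q6 1.29
```

View pics/scene8z.png

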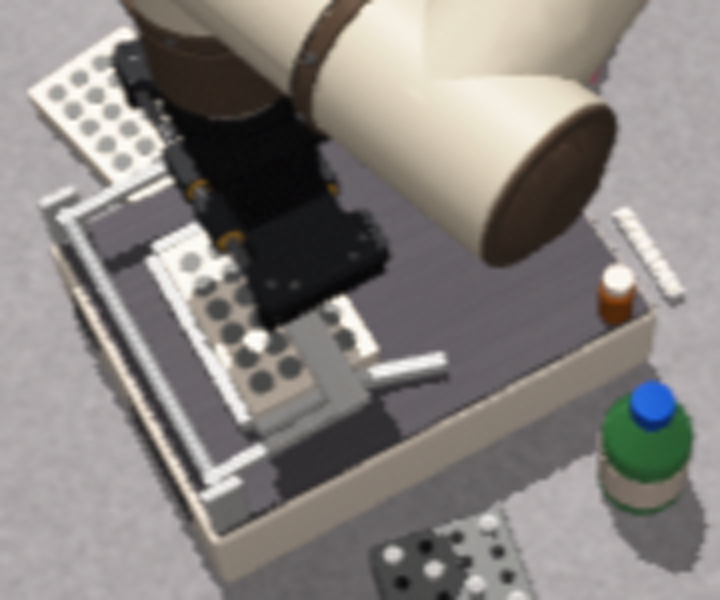

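The fingertips are centred over the pad, with 18 mm still to go. I descend to contact first.

carry_out(targets=[{"dx": 0,"dy": -0.1,"dz": 0.5,"spin": 0,"jaw": 0},{"dx": 0,"dy": 0,"dz": 0.5,"spin": 0,"jaw": 0},{"dx": 0,"dy": 0,"dz": 0.4,"spin": 0,"jaw": 0},{"dx": 0,"dy": 0,"dz": 0.3,"spin": 0,"jaw": 0},{"dx": 0,"dy": 0,"dz": 0.2,"spin": 0,"jaw": 0},{"dx": 0,"dy": 0,"dz": 0.2,"spin": 0,"jaw": 0},{"dx": 0,"dy": 0,"dz": 0,"spin": 0,"jaw": 0}])

```text
clock: 11.25
eef_pos: [0.6353, -0.1059, 0.1275]
tool_rot: [0.995, -0.098, -0.0, 0.0]
force: [-1.4, 1.3, 3.6]
width: 0.007
```

```bash
python3 -c "
from h import *
s=st();print(np.round(s['moment'],3))"
```

```text
t 11.25 pos [ 0.6353 -0.1059  0.1275] sh [34.   0.3] zdeck 52.5 xyaw -11.2 z [-0. -0. -1.] F [-1.4  1.3  3.6] w 0.007 q6 1.29
[0.263 0.655 0.007]
```

Contact came at a bar top of about 53 mm, with 3.6 N up. I'll press on in small steps.

carry_out(targets=[{"dx": 0,"dy": 0,"dz": 0.2,"spin": 0,"jaw": 0},{"dx": 0,"dy": 0,"dz": 0.2,"spin": 0,"jaw": 0},{"dx": 0,"dy": 0,"dz": 0.2,"spin": 0,"jaw": 0},{"dx": 0,"dy": 0,"dz": 0.2,"spin": 0,"jaw": 0},{"dx": 0,"dy": 0,"dz": 0,"spin": 0,"jaw": 0}])

```text
clock: 11.75
eef_pos: [0.6345, -0.1058, 0.1194]
tool_rot: [0.995, -0.098, -0.001, 0.0]
force: [-3.7, -0.2, 5.2]
width: 0.004
```

```bash
python3 -c "
from h import *
s=st();print(np.round(s['moment'],3))
for n,(y,x,h,w) in dict(scene=(135,205,150,180)).items():
    im=eyes.read_camera(n);cv2.imwrite(f'pics/{n}9.png',im[:,:,::-1]);cv2.imwrite(f'pics/{n}9z.png',cv2.resize(im[y:y+h,x:x+w,::-1],None,fx=4,fy=4,interpolation=cv2.INTER_CUBIC))"
```

```text
t 11.75 pos [ 0.6345 -0.1058  0.1194] sh [33.2  0.3] zdeck 44.4 xyaw -11.21 z [-0.002 -0.    -1.   ] F [-3.7 -0.2  5.2] w 0.004 q6 1.29
[0.453 1.272 0.017]
```

View pics/scene9z.png

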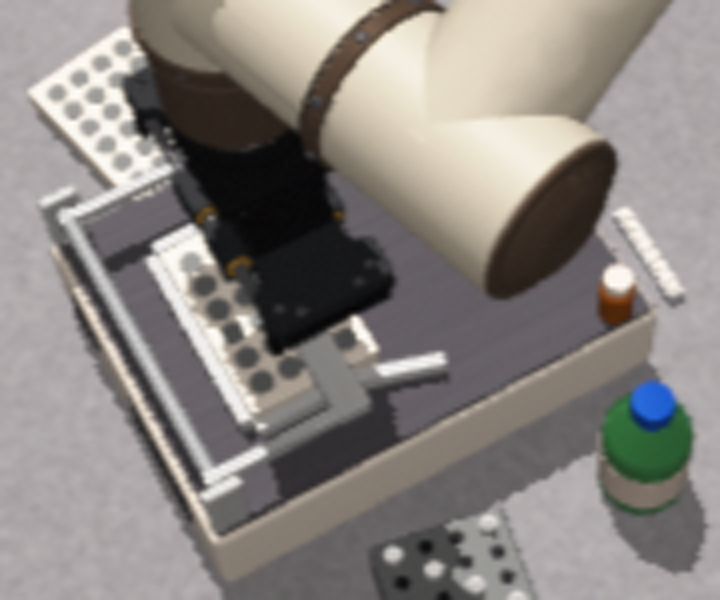

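The bar is going down smoothly (44 mm now, about 5 N). I continue to the hard stop.

carry_out(targets=[{"dx": 0,"dy": 0,"dz": 0.2,"spin": 0,"jaw": 0},{"dx": 0,"dy": 0,"dz": 0.2,"spin": 0,"jaw": 0},{"dx": 0,"dy": 0,"dz": 0.2,"spin": 0,"jaw": 0},{"dx": 0,"dy": 0,"dz": 0.2,"spin": 0,"jaw": 0},{"dx": 0,"dy": 0,"dz": 0.2,"spin": 0,"jaw": 0},{"dx": 0,"dy": 0,"dz": 0,"spin": 0,"jaw": 0}])

```text
clock: 12.4
eef_pos: [0.6345, -0.1058, 0.1098]
tool_rot: [0.995, -0.098, -0.001, 0.0]
force: [-3.1, 1.8, 6.8]
width: 0.004
```

carry_out(targets=[{"dx": 0,"dy": 0,"dz": 0.2,"spin": 0,"jaw": 0},{"dx": 0,"dy": 0,"dz": 0.1,"spin": 0,"jaw": 0},{"dx": 0,"dy": 0,"dz": 0,"spin": 0,"jaw": 0}])

```text
clock: 12.7
eef_pos: [0.6346, -0.1058, 0.1092]
tool_rot: [0.995, -0.097, -0.0, 0.0]
force: [-8.1, 2.6, 16.3]
width: 0.006
```

It is on the hard stop: z = 0.109 is deck + 34 mm, and the force jumped to 16 N. One slight extra press, then I lift off and look.

carry_out(targets=[{"dx": 0,"dy": 0,"dz": 0.1,"spin": 0,"jaw": 0},{"dx": 0,"dy": 0,"dz": 0,"spin": 0,"jaw": 0},{"dx": 0,"dy": 0,"dz": 0,"spin": 0,"jaw": 0}])

```text
clock: 13.0
eef_pos: [0.6346, -0.1058, 0.1092]
tool_rot: [0.995, -0.097, -0.0, 0.001]
force: [-10.1, 3.7, 19.2]
width: 0.003
```

carry_out(targets=[{"dx": 0,"dy": 0,"dz": -0.3,"spin": 0,"jaw": 0},{"dx": 0,"dy": 0,"dz": -0.5,"spin": 0,"jaw": 0},{"dx": 0,"dy": 0,"dz": -1,"spin": 0,"jaw": 0},{"dx": 0,"dy": 0,"dz": -2,"spin": 0,"jaw": 0},{"dx": 0,"dy": 0,"dz": -3,"spin": 0,"jaw": 0},{"dx": 0,"dy": 0,"dz": -3,"spin": 0,"jaw": 0},{"dx": -2,"dy": 0,"dz": 0,"spin": 0,"jaw": 0},{"dx": -3,"dy": 0,"dz": 0,"spin": 0,"jaw": 0},{"dx": -3,"dy": 0,"dz": 0,"spin": 0,"jaw": 0},{"dx": -3,"dy": 0,"dz": 0,"spin": 0,"jaw": 0},{"dx": -3,"dy": 0,"dz": 0,"spin": 0,"jaw": 0},{"dx": -3,"dy": 0,"dz": 0,"spin": 0,"jaw": 0},{"dx": -3,"dy": 0,"dz": 0,"spin": 0,"jaw": 0},{"dx": 0,"dy": 0,"dz": 0,"spin": 0,"jaw": 0},{"dx": 0,"dy": 0,"dz": 0,"spin": 0,"jaw": 0}])

```text
clock: 14.5
eef_pos: [0.4399, -0.0668, 0.2034]
tool_rot: [0.995, -0.097, 0.001, -0.0]
force: [0.0, -0.3, -1.0]
width: 0.007
```

```bash
python3 -c "
from h import *
st()
I={}
for n,(y,x,h,w) in dict(scene=(135,205,150,180),top=(95,270,150,130)).items():
    im=eyes.read_camera(n);I[n]=im;cv2.imwrite(f'pics/{n}10.png',im[:,:,::-1]);cv2.imwrite(f'pics/{n}10z.png',cv2.resize(im[y:y+h,x:x+w,::-1],None,fx=4,fy=4,interpolation=cv2.INTER_CUBIC))
pad={}
for n,near in(('top',(342,148)),('scene',(272,203))):
    c=biggest(I[n].max(2)<50,near);m=cv2.moments(c);pad[n]=(m['m10']/m['m00'],m['m01']/m['m00']);print(n,np.round(pad[n],1),cv2.contourArea(c))
X=tri(pad['scene'],pad['top']);print(X.round(4),sh(X))
"
```

```text
t 14.5 pos [ 0.4399 -0.0668  0.2034] sh [-165.2    0.7] zdeck 128.4 xyaw -11.18 z [ 0.002  0.    -1.   ] F [ 0.  -0.3 -1. ] w 0.007 q6 1.16
top [341.2 147.2] 21.5
scene [273.2 205. ] 44.0
[ 0.635  -0.1062  0.109 ] [ 3.37510510e+01 -2.16054227e-02]
```

View pics/scene10z.png

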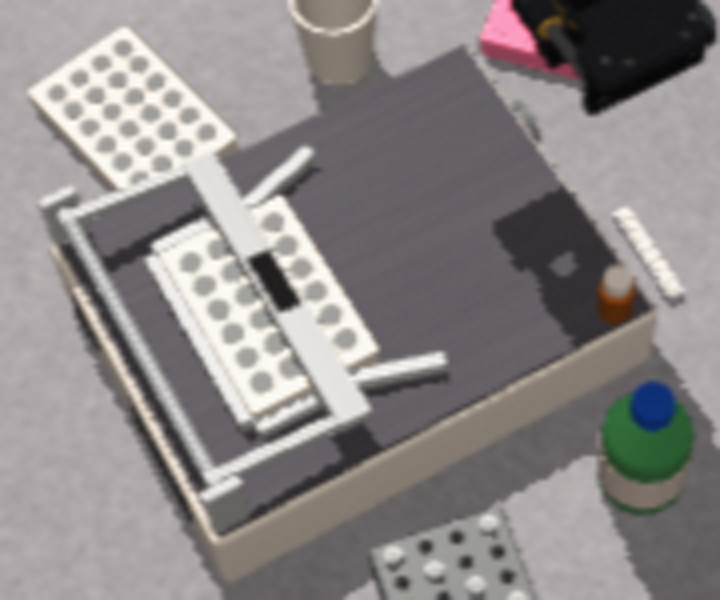

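View pics/top10z.png

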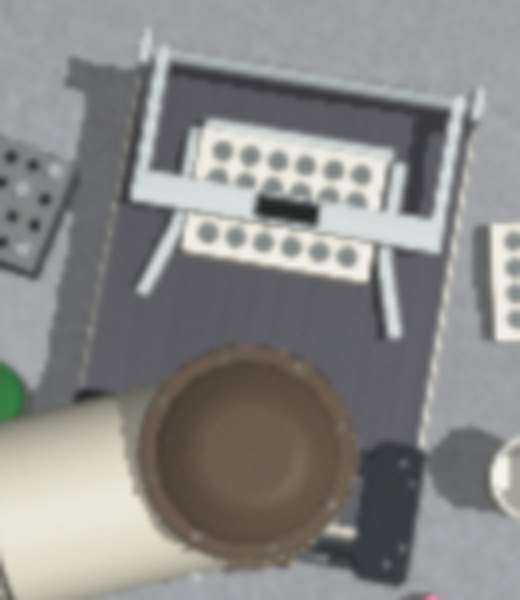

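The pad triangulates to z = 0.109 (deck + 34 mm), so the bar is fully down. The plate hasn't moved and the bystanders are in place. One quick check for level and bystander drift, then I hand in.

```bash
python3 - <<'E'
from h import *
from rig import order
# bar front end corners, triangulated: left end, right end (rear-outer corners at arms)
oT=np.array([270,95])-.375;oS=np.array([205,135])-.375
for nm,s,t in(("left front",(368,408),(131,199)),("right front",(214,156),(440,251))):
    X=tri(np.array(s)/4+oS,np.array(t)/4+oT);print(nm,X.round(4),sh(X).round(1))
a=cv2.imread("pics/scene0.png").astype(int);b=cv2.imread("pics/scene10.png").astype(int)
d=np.abs(a-b).max(2)>40
for nm,(x0,y0,x1,y1) in dict(rack=(297,262,350,322),reagent=(355,230,380,262),vialcap=(353,200,366,216),strip=(356,185,378,212),spare=(212,142,250,180),beaker=(277,126,301,156)).items(): print(nm,"changed px",int(d[y0:y1,x0:x1].sum()))
order.hand_in()
E
```

```text
left front [ 0.6462 -0.0036  0.1077] [ 24.8 102.8]
right front [ 0.6053 -0.2069  0.1023] [  24.2 -104.6]
rack changed px 9
reagent changed px 152
vialcap changed px 48
strip changed px 51
spare changed px 27
beaker changed px 0
the job is handed in; nothing more can be done
```

The plate is home against the back stop and the clamp bar is fully down. I handed the job in at about 14.6 s of the 43 s allowed; no verdict is reported.

**What I did:** I pushed the plate with both open fingers on its front face, which squared it up, until it stopped dead at about 8 N. I then pressed the shut fingers on the bar's pad, within about 1 mm of its middle. The bar went down at about 5–7 N to its hard stop, where I pressed to about 19 N. I then lifted clear.

**Checks that agreed:**
- **Plate:** its front edge is square to within 0.003 rad and looked unchanged after the bar press.
- **Bar:** the pad triangulates to z = 0.109 m, which is deck + 34 mm as expected when fully down. The fingertips read the same height.

**Checks that were less clean:**
- **Plate position:** the front edge measured 1–2 mm short of nominal. I put that down to a frame offset, because the back stop measured 1–2 mm short in the same frame.
- **Bar level:** the hand-picked bar end corners came out 5 mm apart in height (0.108 and 0.102 m). That is roughly one pixel of error, and the bar looks level in the pictures, but level was not measured any better than this, and I took only one picture part-way through the press.
- **Bystanders:** the before/after comparison showed changed pixels near the reagent bottle, vial, tube strip and spare plate. The arm's shadow falls on the vial and near the bottle in the last picture, and everything looked in place, but the comparison alone does not prove it.

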